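Clip the lid of an ink tub shut, corner against corner

TASK

Clip the ink tub's lid shut: swing each of the four black clips up and over onto the lid and press it down until it snaps over the rim and lies fully home. Work in opposite-corner order: any clip first, then the one diagonally across from it, then the other two. Press gently by feel, stopping as soon as a clip has snapped (never more than 30 N), and leave the jar, the tape and the spatula where they are.

Things in the scene. Friction and masses are not known exactly. Their poses are not given: they have to be found in the camera images.
- tub: grey plastic ink tub, 150 mm (x) by 200 mm (y), full, heavy and immovable, its white lid (156 by 206 mm) already in place; origin: centre of its underside, z up; flat lid top 92 mm above it. A round grey boss, radius 18 mm, stands 4 mm proud in the lid's middle. Four like black clips stand on the two 200 mm sides, two to a side, near the corners.
- pivot_a (a point): nominal middle of the hinge axis of the front left (-x, +y in the tub's frame) clip, fixed in the tub at (-83, 60, 106) mm in its frame; the axis runs along the tub's y, the clip closes inward, to the tub's +x. Slotted bracket: the real hinge and its bit of rim stand up to 6.5 mm higher or lower than this point, differently at each corner.
- clip_a (a joint): angle of the front left (-x, +y in the tub's frame) clip, rad; the opposite corner is clip_c. 0 = closed home, flat over the rim; 1.57 = standing straight up; 2.2 = open stop, leaning outward; all four start between 1.1 and 1.8. It stays where left (hinge friction about 1 N at the plate's end).
- pivot_b (a point): nominal middle of the hinge axis of the front right (-x, -y) clip, fixed in the tub at (-83, -60, 106) mm in its frame; the axis runs along the tub's y, the clip closes inward, to the tub's +x. Slotted bracket: the real hinge and its bit of rim stand up to 6.5 mm higher or lower than this point, differently at each corner.
- clip_b (a joint): angle of the front right (-x, -y) clip, rad; the opposite corner is clip_d. All four clips: a plate 38 mm wide along the edge and 4 mm thick; closed, it reaches from 4 mm outside the hinge axis to 36 mm inside it, its top face level and 9 mm above the axis.
- pivot_c (a point): nominal middle of the hinge axis of the back right (+x, -y) clip, fixed in the tub at (83, -60, 106) mm in its frame; the axis runs along the tub's y, the clip closes inward, to the tub's -x. Slotted bracket: the real hinge and its bit of rim stand up to 6.5 mm higher or lower than this point, differently at each corner.
- clip_c (a joint): angle of the back right (+x, -y) clip, rad; the opposite corner is clip_a. All four clips: a springy lip under the plate, 27.5 mm from the axis, meets the rounded rim at about 0.3 rad, resists with about 8 N at the plate's end until about 0.1 rad, then snaps over and draws the clip home to 0, on a hard stop.
- pivot_d (a point): nominal middle of the hinge axis of the back left (+x, +y) clip, fixed in the tub at (83, 60, 106) mm in its frame; the axis runs along the tub's y, the clip closes inward, to the tub's -x. Slotted bracket: the real hinge and its bit of rim stand up to 6.5 mm higher or lower than this point, differently at each corner.
- clip_d (a joint): angle of the back left (+x, +y) clip, rad; the opposite corner is clip_b. Once home, a clip stays home; pressing on only loads its hinge.
- jar: bystander: white screw-top jar, radius 30 mm, 75 mm tall, origin centre of underside
- tape: bystander: roll of paper tape lying flat, outer radius 45 mm, 24 mm tall, origin centre of underside
- spatula: bystander: ink spatula lying flat, about 250 mm long along its x

How it is judged:
By the outcome, as a careful person would: the job done as asked, in the order asked, and still so for the second after the job is handed in, with the robot touching nothing.
It also fails if it takes over 72 s, if anything falls off the work surface, if the arm or the gripper's body presses on something with over 40 N, if the wrist force passes 120 N, or if a joint passes its speed limit or range.

ROBOT

A 6-joint arm with a two-finger parallel gripper is mounted at the origin on the work surface. World frame = base frame: x ahead of the robot, y to its left, z up, the work surface at z = 0. Lengths are in mm, angles in rad, forces in N, time in s.
With the tool pointing down it reaches from about 350 to 725 mm from the base axis. Payload 6 kg.
Tool frame: the origin (TCP) lies at the very end of the fingers, on their centre line; the grasp point (between the pads) lies env.grasp_offset behind it (env.grasp_offset is the distance from the TCP to the grasp point, in mm); x points along the fingers, y is the direction in which the jaws open and shut, and the axes are right-handed (so a half turn about x gives the same grasp; the last joint's range is limited). The gripper opens to 85 mm and grips with 20 to 120 N. Pads are 22 mm wide; open, the fingers measure 114 mm over their backs; the gripper's body (76 mm by 85 mm) begins 54 mm behind the grasp point. The pads swing forward as they close: fully open they stand 13 mm farther back than shut.
Start: joints at [-0.851, 0.04, 0.085, 0, -1.615, -0.334], TCP at [225.787, -555.872, 231.261] pointing down, gripper open.
Joint ranges: [-2.56, 2.56], [-1.29, 2.01], [-1.08, 1.49], [-3.29, 1.98], [-2.81, -0.18], [-2.99, 2.99]. Speed limits (rad/s): [2.57, 2.57, 3.01, 3.14, 3.14, 3.14].

INTERFACE

Orientations are given as a rotation vector (axis times angle).
In Python, from workcell import sensors, cams, job, env gives the robot as it stands.
- The arm moves only by the tool carry_out, never from a script. Its argument "motion" is a list of rows, each a list of 5 numbers: the shift along the tool's x, y, z in units of 25 mm (1.0 is 25 mm), then the turn about the tool's x in units of 8 degrees (1.0 is 8 degrees), then the opening, from -1 (shut) to 1 (fully open). A call has 1 to 12 rows; each row shifts and turns the commanded pose from where the row before left it, along the tool's axes as they then stand; what a row does not reach is not made up. A row lasts 1/10 s, in which the tool goes at most 50 mm and 8.59 degrees, less where a joint would pass 70% of its speed; a pose out of reach is approached as far as the arm can. A call is refused whole if a number of a shift passes 1 or a number of a turn 1, either way. A call with a gripper value outside its range is refused whole. The fingers move at their own pace and stop on an object; the grip force is fixed at half the most. Time passes only in rows, so rows that do not move let the fingers close. It gives the time, the measured TCP pose, the force and the opening at its end, in the units of the state.
- sensors.state(): the state, without advancing time (a new reading comes with each control period).
- cams.camera(name): name is "scene" or "top" or "wrist"; returns the picture (420x560x3 uint8, blue, green, red); there is no depth.
- cams.camera_params(name): a dict with "fx", "fy", "cx", "cy" (pixels), "R" (3x3) and "t" (3): a world point X has camera coordinates R X + t. Camera axes: x right, y down, z forward; pixel columns grow to the right and rows downward; lengths in mm; the calibration is good to about 2 mm. A picture is of the moment at which its call begins: read the wrist's pose just before it. camera_params takes no time and is no camera call; for the wrist camera it gives the pose at the moment of the call.
- job.finish_job(): hands the job in, once; it reports no verdict.
Trained networks look in the newest picture that a camera, given by its name, has taken for a name from the list of things; names that differ only in an ending like _2 or _b are one class to them, and where a whole thing is asked for, a point or a joint stands for the part that bears it (a point fixed in the world has none). Each returns a list of dicts, best first, with "confidence" (0 to 1); they miss things now and then, are a little off and sometimes report something else, mostly with a low value. They report only what shows in the picture. A call takes as long as a camera call.
- cams.outline_of(target, camera): "mask" (420x560 bool, what is visible of it) and "extent" ([left, top, right, bottom] in pixels, round what is visible of it).
The state is a dict: "t": time; "joint_pos": joint angles; "qvel": joint speeds; "tau": joint torques, N m; "tcp_pos": TCP position; "ee_rot": TCP orientation; "force": force on the tool from outside, world axes, zero at the start; "moment": the same for the moment, N m; "width": finger opening in mm.
Only numpy, scipy, OpenCV 4.12 (cv2) and the standard library are available. Lean on these libraries where they do the work, as an engineer would, in place of code of your own. Each camera call takes 0.05 s, during which the arm holds its last target. There are 200 camera calls.

## Working session

There is one attempt and no reset: what is moved stays moved. The work goes in short steps, Python scripts to look and compute and a tool call to move; the robot and the scene stay as the last step left them, time stands still between calls to the robot, and variables do not carry over. Pictures are saved under pics/ and viewed, about 8 in all and at most 12, crops included, and the job is handed in when it is done.

Besides the shell and the picture viewer there is one more tool, called after "Call:" by a JSON object that holds its "name" and its "arguments". carry_out: Moves the arm, as the interface text tells. Its arguments: {"type":"object","properties":{"motion":{"type":"array"}},"required":["motion"]}

```bash
mkdir -p pics; ls; python3 - <<'E'
from workcell import sensors,cams,env
import cv2,numpy as np
s=sensors.state();print(s,env.grasp_offset)
a=cams.camera("scene");b=cams.camera("top")
cv2.imwrite("pics/s1.png",a);cv2.imwrite("pics/t1.png",b)
for n in("scene","top"):
  p=cams.camera_params(n);print(n,p)
for t in("tub","clip_a","jar","tape","spatula"):
  print(t,[(d["confidence"],d["extent"]) for d in cams.outline_of(t,"top")])
E
```

```text
pics
{'t': 0.0, 'joint_pos': array([-8.51300047e-01,  4.07926788e-02,  8.38163827e-02, -4.56991063e-04,
       -1.61546971e+00, -3.33690417e-01]), 'qvel': array([ 0.00151758, -0.00025503, -0.00094317,  0.00097617, -0.00174655,
       -0.00062911]), 'tau': array([ 9.38426747e-04, -3.68210936e+01,  3.47412086e+01,  6.93218976e+00,
       -5.34532519e-03, -1.97161080e-05]), 'tcp_pos': array([ 225.73651041, -555.57411112,  230.29406544]), 'ee_rot': array([-0.30139768,  1.54995532,  0.30401178]), 'force': array([-0.17320789,  0.91630854, -0.13748221]), 'moment': array([0.00361312, 0.00985786, 0.04381996]), 'width': 84.96247403604457} 18.700000000000003
scene {'fx': 429.5309297267823, 'fy': 429.5309297267823, 'cx': 284.2481128493787, 'cy': 215.7462761896111, 'R': array([[-0.75546789,  0.65471887, -0.02472792],
       [ 0.37043555,  0.39569943, -0.84035675],
       [-0.54041259, -0.64402264, -0.54146936]]), 't': array([ 399.2419385 , -178.74023546, 1289.34597644])}
top {'fx': 466.20204308138625, 'fy': 466.20204308138625, 'cx': 272.4953553052489, 'cy': 215.64052506131856, 'R': array([[ 0.0280718 , -0.99958459, -0.00652916],
       [-0.98323746, -0.02643435, -0.18040323],
       [ 0.18015569,  0.01148396, -0.98357107]]), 't': array([ 64.39454219, 578.55453054, 887.99984101])}
tub [(0.91, [227.0, 169.0, 343.4, 264.5])]
clip_a [(0.72, [238.6, 241.4, 258.6, 255.8]), (0.66, [315.3, 164.0, 334.2, 178.9]), (0.61, [299.1, 251.8, 319.2, 265.6]), (0.48, [247.4, 153.8, 274.5, 170.4]), (0.41, [189.8, 194.1, 223.0, 227.5])]
jar [(0.7, [189.0, 192.1, 223.9, 227.9])]
tape [(0.85, [346.5, 229.9, 388.8, 271.2])]
spatula [(0.64, [188.3, 193.9, 225.1, 227.7]), (0.63, [145.9, 134.6, 191.8, 259.8]), (0.46, [227.0, 166.9, 346.2, 262.0])]
```

View pics/t1.png

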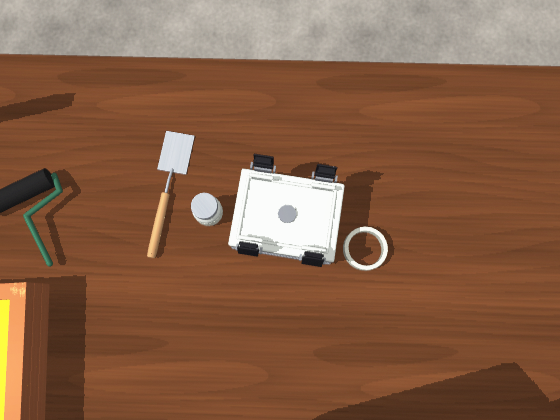

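View pics/s1.png

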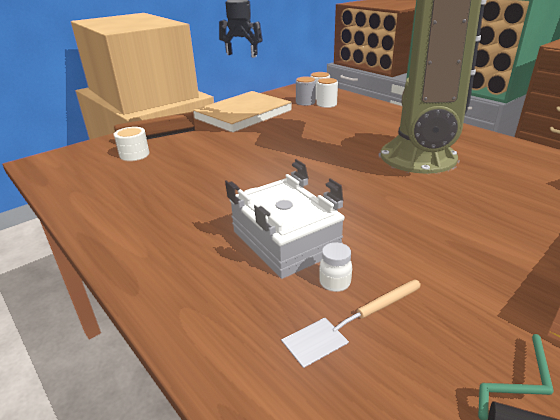

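The top view shows the tub lid centred near (288,214), with clips a (248,248), b (313,258), c (325,173) and d (262,162). The jar is at (207,210), the tape at (366,248), and the spatula lies to the left. Next I'll work out the tub pose.

```bash
cat > h.py <<'E'
import numpy as np,cv2
from scipy.spatial.transform import Rotation as Ro
from workcell import sensors,cams
def back(px,z,n="top",p=None):
    p=p or cams.camera_params(n); px=np.atleast_2d(np.float64(px))
    d=np.c_[(px[:,0]-p["cx"])/p["fx"],(px[:,1]-p["cy"])/p["fy"],np.ones(len(px))]@p["R"]
    c=-p["R"].T@p["t"]; return (c+d*((z-c[2])/d[:,2])[:,None])[:,:2]
def proj(X,n):
    p=cams.camera_params(n); q=np.atleast_2d(X)@p["R"].T+p["t"]
    return np.c_[q[:,0]/q[:,2]*p["fx"]+p["cx"],q[:,1]/q[:,2]*p["fy"]+p["cy"]]
E
python3 - <<'E'
from h import *
b=cv2.imread("pics/t1.png")
print("corners",back([[242,169],[344,184],[334,264],[230,248]],92).round(1).tolist())
hsv=cv2.cvtColor(b,cv2.COLOR_BGR2HSV)
m=((hsv[...,1]<50)&(hsv[...,2]>185)).astype(np.uint8); m[:, :225]=0;m[:,345:]=0;m[:165]=0;m[268:]=0
ys,xs=np.nonzero(m)
r=cv2.minAreaRect(back(np.c_[xs,ys],92).astype(np.float32));print("rect",r)
g=((hsv[...,2]<185)&(hsv[...,1]<60)).astype(np.uint8);g[:195]=0;g[235:]=0;g[:,:268]=0;g[:,308:]=0
ys,xs=np.nonzero(g);print("boss",back([[xs.mean(),ys.mean()]],96),len(xs))
ds=cams.outline_of("clip_a","top")[:4]
for d in ds:
  e=d["extent"];print(back([[(e[0]+e[2])/2,(e[1]+e[3])/2]],125).round(1))
for n in("jar","tape"):
  e=cams.outline_of(n,"top")[0]["extent"];print(n,back([[(e[0]+e[2])/2,(e[1]+e[3])/2]],30).round(1))
s=sensors.state();print(Ro.from_rotvec(s["ee_rot"]).as_matrix().round(3))
E
```

```text
corners [[661.1, 142.5], [636.0, -58.2], [479.4, -39.3], [504.4, 159.2]]
rect ((573.4129028320312, 53.11119079589844), (204.00148010253906, 154.32579040527344), 82.43367004394531)
boss [[572.92322147  51.78941879]] 248
[[500.6 121.6]]
[[651. -17.]]
[[485.1  10.2]]
[[666.2 104.3]]
jar [[589.  217.8]]
tape [[ 513.7 -115.3]]
[[-0.    -0.376  0.926]
 [ 0.     0.926  0.376]
 [-1.     0.    -0.   ]]
```

Call:
{"name": "carry_out", "arguments": {"motion": [[0,0,0,0.92,-1],[0,0,0,0.92,-1],[0,0,0,0.92,-1],[0,0,0,0.92,-1],[0,1,0.73,0,-1],[0,1,0.73,0,-1],[0,1,0.73,0,-1],[0,1,0.73,0,-1],[0,1,0.73,0,-1],[0,1,0.73,0,-1],[0,1,0.73,0,-1],[0,1,0.73,0,-1]]}}

```text
t: 1.7
tcp_pos: [396.9, -375.1, 231.4]
ee_rot: [0.1, 1.568, -0.101]
force: [0.2, -0.3, 0.6]
width: 0.1
```

```bash
cat >> h.py <<'E'
C=np.array([573.1,52.4]);YAW=np.radians(-7.3)
def tub():
    s=sensors.state();d=s["tcp_pos"][:2]-C;c,n=np.cos(YAW),np.sin(YAW)
    M=Ro.from_rotvec(s["ee_rot"]).as_matrix()
    print("t",s["t"],"tub xyz",(c*d[0]+n*d[1]).round(1),(-n*d[0]+c*d[1]).round(1),s["tcp_pos"][2].round(1),"ydir",np.degrees(np.arctan2(M[1,1],M[0,1])).round(1),"F",s["force"].round(1),s["width"].round(1))
E
python3 -c "
from h import *;tub()"
```

```text
Traceback (most recent call last):
  File "h.py", line 15, in tub
    print("t",s["t"],"tub xyz",(c*d[0]+n*d[1]).round(1),(-n*d[0]+c*d[1]).round(1),s["tcp_pos"][2].round(1),"ydir",np.degrees(np.arctan2(M[1,1],M[0,1])).round(1),"F",s["force"].round(1),s["width"].round(1))
                                                                                                                                                                                         ^^^^^^^^^^^^^^^^
AttributeError: 'float' object has no attribute 'round'
```

Call:
{"name": "carry_out", "arguments": {"motion": [[0,1,0,0,-1],[0,1,0,0,-1],[0,1,0,0,-1],[0,1,0,0,-1],[0,1,0,0,-1],[0,1,0,0,-1],[0,1,0,0,-1],[0,1,0,0,-1],[0,1,0,0,-1],[0,1,0,0,-1],[0,1,0,0,-1],[0,1,0,0,-1]]}}

```text
t: 2.9
tcp_pos: [434.4, -77.6, 231.5]
ee_rot: [0.101, 1.568, -0.1]
force: [0.4, -0.1, -0.2]
width: -0.3
```

Call:
{"name": "carry_out", "arguments": {"motion": [[0,0.87,0,0,-1],[0,0.87,0,0,-1],[0.5,0.87,0,0,-1],[0.8,0.86,0,0,-1],[0.9,0,0,0,-1],[0.9,0,0,0,-1],[0.9,0,0,0,-1],[0,0,0,0,-1]]}}

```text
t: 3.7
tcp_pos: [443.8, 7.2, 128.2]
ee_rot: [0.1, 1.574, -0.102]
force: [-0.3, 0.6, 0.5]
width: 0.4
```

```bash
sed -i 's/s\["width"\].round(1)/round(s["width"],1)/' h.py
python3 -c "
from h import *;tub()
im=cams.camera('scene')[150:290,180:400];cv2.imwrite('pics/s2.png',cv2.resize(im,None,fx=3.6,fy=3.6,interpolation=2))"
```

```text
t 3.7 tub xyz -122.5 -61.2 128.2 ydir 82.7 F [-0.3  0.6  0.5] 0.4
```

View pics/s2.png

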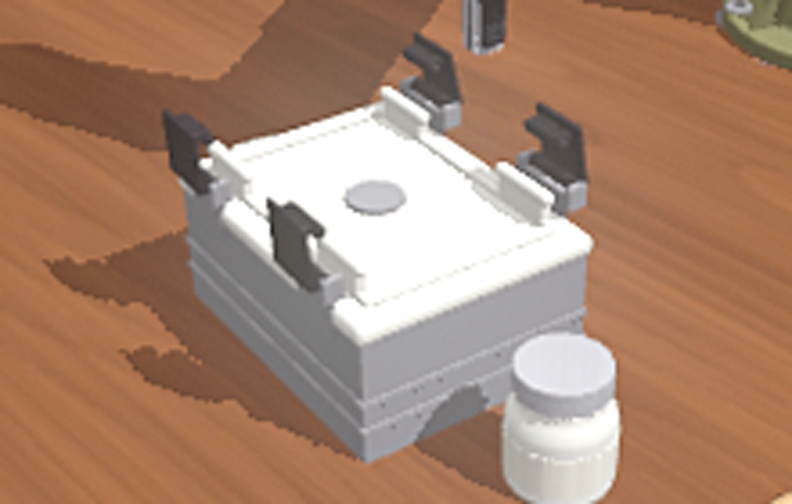

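The scene crop shows the closed fingers just outside clip b, at crop pixel (485,20). All four clips are still open. Pushing clip b over now.

Call:
{"name": "carry_out", "arguments": {"motion": [[0,0,0.44,0,-1],[0,0,0.44,0,-1],[0,0,0.44,0,-1],[0,0,0.44,0,-1],[0,0,0.44,0,-1],[0,0,0.44,0,-1],[0,0,0,0,-1]]}}

```text
t: 4.45
tcp_pos: [512.6, -1.2, 133.1]
ee_rot: [0.101, 1.566, -0.101]
force: [0.7, 0.6, 1.3]
width: 0.2
```

Call:
{"name": "carry_out", "arguments": {"motion": [[0.06,0,0,0,-1],[0.06,0,0,0,-1],[0,0,0,0,-1]]}}

```text
t: 4.75
tcp_pos: [511.2, -0.9, 129.1]
ee_rot: [0.101, 1.567, -0.1]
force: [1.8, -0.5, 2.3]
width: 0.0
```

```bash
python3 -c "
from h import *;tub()
im=cams.camera('scene')[150:290,180:400];cv2.imwrite('pics/s3.png',cv2.resize(im,None,fx=3.6,fy=3.6,interpolation=2))"
```

```text
t 4.75 tub xyz -54.6 -60.7 129.1 ydir 82.7 F [ 1.8 -0.5  2.3] 0.0
```

View pics/s3.png

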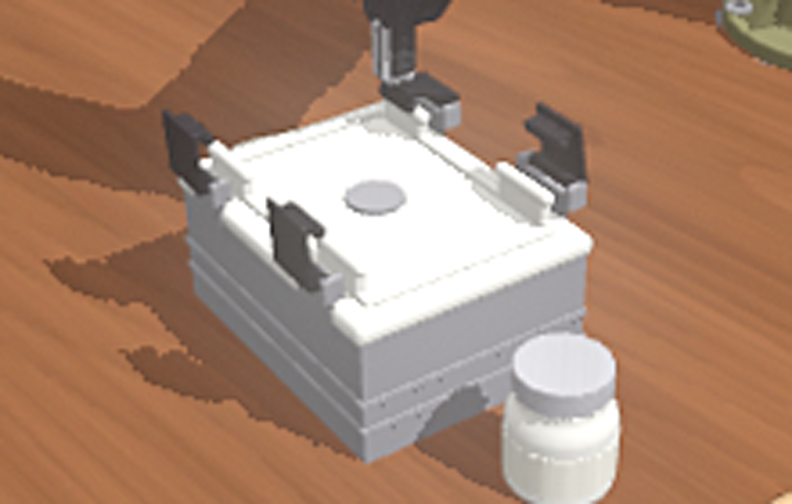

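Clip b is swung over to about 0.4 rad and the finger sits on its end. Now I'll press in small steps by feel.

Call:
{"name": "carry_out", "arguments": {"motion": [[0.06,0,0,0,-1],[0.06,0,0,0,-1],[0,0,0,0,-1]]}}

```text
t: 5.1
tcp_pos: [512.2, -1.0, 127.2]
ee_rot: [0.1, 1.564, -0.1]
force: [3.1, -0.6, 6.4]
width: 0.0
```

Call:
{"name": "carry_out", "arguments": {"motion": [[0.06,0,0,0,-1],[0.06,0,0,0,-1],[0,0,0,0,-1]]}}

```text
t: 5.4
tcp_pos: [512.3, -1.0, 124.0]
ee_rot: [0.101, 1.564, -0.1]
force: [3.5, -0.3, 6.5]
width: 0.2
```

Call:
{"name": "carry_out", "arguments": {"motion": [[0.04,0,0,0,-1],[0.04,0,0,0,-1],[0,0,0,0,-1]]}}

```text
t: 5.7
tcp_pos: [510.4, -0.8, 120.2]
ee_rot: [0.101, 1.569, -0.1]
force: [-0.0, -0.1, 0.0]
width: 0.4
```

Force fell from 6.5 N to 0 at a height that matches a snap. Lifting and going to the diagonal clip, d.

Call:
{"name": "carry_out", "arguments": {"motion": [[-0.9,0,0,0,-1],[-0.9,0,0,0,-1],[-0.9,0,0,0,-1],[0,0.6,0.9,0,-1],[0,0.6,0.9,0,-1],[0,0.6,0.9,0,-1],[0,0.6,0.9,0,-1],[0,0.6,0.9,0,-1],[0,0.6,0.9,0,-1],[0,0.6,0.9,0,-1],[0,0.6,0.9,0,-1],[0,0,0,0,-1]]}}

```text
t: 6.9
tcp_pos: [705.1, 96.4, 183.2]
ee_rot: [0.099, 1.575, -0.101]
force: [-0.5, -0.6, -0.9]
width: -0.0
```

```bash
python3 -c "
from h import *;tub()
im=cams.camera('scene')[130:270,180:400];cv2.imwrite('pics/s4.png',cv2.resize(im,None,fx=3.6,fy=3.6,interpolation=2))"
```

```text
t 6.9 tub xyz 125.3 60.4 183.2 ydir 82.7 F [-0.5 -0.6 -0.9] -0.0
```

View pics/s4.png

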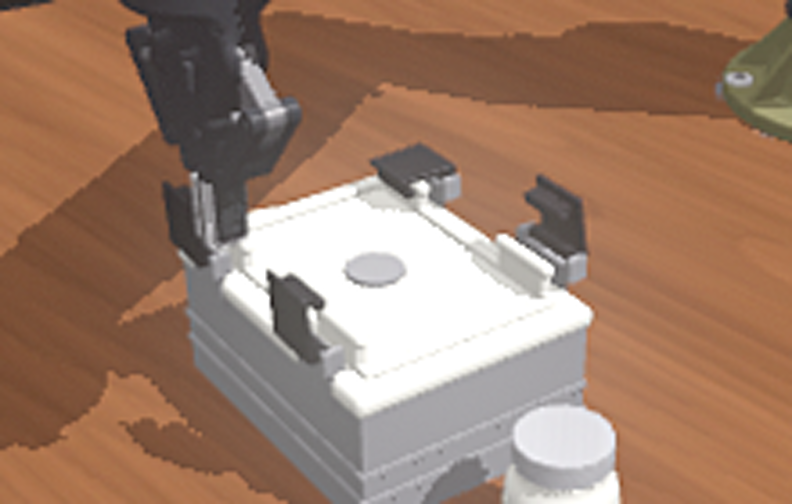

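Clip b lies flat over its rim piece at crop pixel (415,170). The finger is above and outside clip d.

Call:
{"name": "carry_out", "arguments": {"motion": [[0.72,0,0,0,-1],[0.72,0,0,0,-1],[0.72,0,0,0,-1],[0,0,0,0,-1],[0,0,0,0,-1]]}}

```text
t: 7.45
tcp_pos: [704.2, 94.6, 134.0]
ee_rot: [0.1, 1.569, -0.101]
force: [-0.8, -0.5, 0.8]
width: 0.3
```

Call:
{"name": "carry_out", "arguments": {"motion": [[0,0,-0.44,0,-1],[0,0,-0.44,0,-1],[0,0,-0.44,0,-1],[0,0,-0.44,0,-1],[0,0,-0.44,0,-1],[0,0,-0.44,0,-1],[0,0,0,0,-1],[0,0,0,0,-1]]}}

```text
t: 8.25
tcp_pos: [639.6, 103.6, 135.6]
ee_rot: [0.101, 1.567, -0.1]
force: [-2.2, -0.1, 2.3]
width: -0.2
```

```bash
python3 -c "
from h import *;tub()"
```

```text
t 8.25 tub xyz 59.5 59.2 135.6 ydir 82.7 F [-2.2 -0.1  2.3] -0.2
```

Call:
{"name": "carry_out", "arguments": {"motion": [[0.04,0,-0.08,0,-1],[0.04,0,-0.08,0,-1],[0.04,0,0,0,-1],[0,0,0,0,-1]]}}

```text
t: 8.65
tcp_pos: [635.3, 104.0, 130.8]
ee_rot: [0.1, 1.569, -0.101]
force: [-1.7, 0.5, 2.8]
width: 0.2
```

Call:
{"name": "carry_out", "arguments": {"motion": [[0.06,0,0,0,-1],[0.06,0,0,0,-1],[0,0,0,0,-1]]}}

```text
t: 8.95
tcp_pos: [635.0, 104.0, 129.1]
ee_rot: [0.1, 1.569, -0.1]
force: [-7.0, 1.2, 7.6]
width: 0.0
```

Call:
{"name": "carry_out", "arguments": {"motion": [[0.06,0,0,0,-1],[0.06,0,0,0,-1],[0,0,0,0,-1]]}}

```text
t: 9.25
tcp_pos: [635.2, 104.0, 125.4]
ee_rot: [0.1, 1.569, -0.1]
force: [-1.3, 0.1, 3.1]
width: -0.5
```

Call:
{"name": "carry_out", "arguments": {"motion": [[0.04,0,0,0,-1],[0,0,0,0,-1]]}}

```text
t: 9.45
tcp_pos: [635.2, 104.0, 124.4]
ee_rot: [0.1, 1.569, -0.1]
force: [-4.5, 0.8, 5.5]
width: -0.1
```

Call:
{"name": "carry_out", "arguments": {"motion": [[0.04,0,0,0,-1],[0,0,0,0,-1]]}}

```text
t: 9.65
tcp_pos: [635.1, 104.0, 124.0]
ee_rot: [0.1, 1.569, -0.1]
force: [-6.7, 0.6, 8.6]
width: 0.4
```

Call:
{"name": "carry_out", "arguments": {"motion": [[0.04,0,0,0,-1],[0,0,0,0,-1]]}}

```text
t: 9.85
tcp_pos: [635.4, 104.0, 121.1]
ee_rot: [0.101, 1.569, -0.101]
force: [-0.1, -1.0, -0.5]
width: -0.0
```

Call:
{"name": "carry_out", "arguments": {"motion": [[0.04,0,0,0,-1],[0,0,0,0,-1]]}}

```text
t: 10.05
tcp_pos: [635.4, 103.9, 120.4]
ee_rot: [0.1, 1.569, -0.101]
force: [-0.6, -0.2, 1.6]
width: 0.2
```

Call:
{"name": "carry_out", "arguments": {"motion": [[0.04,0,0,0,-1],[0,0,0,0,-1]]}}

```text
t: 10.25
tcp_pos: [635.4, 103.9, 120.4]
ee_rot: [0.1, 1.568, -0.101]
force: [-2.1, 1.2, 5.4]
width: -0.1
```

Clip d snapped: the force fell to zero, then a light 5 N touch on the stop. Now clip a.

Call:
{"name": "carry_out", "arguments": {"motion": [[-0.9,0,0,0,-1],[-0.9,0,0,0,-1],[-0.9,0,0,0,-1],[0,0,-0.9,0,-1],[0,0,-0.9,0,-1],[0,0,-0.9,0,-1],[0,0,-0.9,0,-1],[0,0,-0.9,0,-1],[0,0,-0.9,0,-1],[0,0,-0.9,0,-1],[0,0,-0.9,0,-1],[0,0,0,0,-1]]}}

```text
t: 11.45
tcp_pos: [455.6, 127.3, 187.6]
ee_rot: [0.101, 1.568, -0.098]
force: [-0.1, -0.3, -0.1]
width: 0.1
```

```bash
python3 -c "
from h import *;tub()
im=cams.camera('scene')[150:290,180:400];cv2.imwrite('pics/s5.png',cv2.resize(im,None,fx=3.6,fy=3.6,interpolation=2))"
```

```text
t 11.45 tub xyz -126.1 59.4 187.6 ydir 82.7 F [-0.1 -0.3 -0.1] 0.1
```

View pics/s5.png

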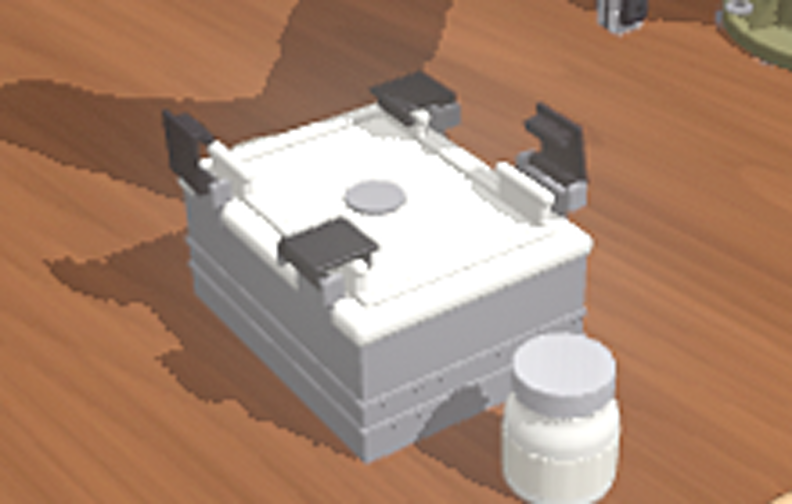

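```bash
cat >> h.py <<'E'
def fit(names,cam="scene"):
    im=cams.camera(cam); p=cams.camera_params(cam)
    k=4; g=cv2.cvtColor(cv2.resize(im,None,fx=k,fy=k,interpolation=cv2.INTER_CUBIC),cv2.COLOR_BGR2GRAY)
    c,n=np.cos(YAW),np.sin(YAW)
    for nm in names:
        sx,sy={"a":(-1,1),"b":(-1,-1),"c":(1,-1),"d":(1,1)}[nm]; res=[]
        for th in np.arange(-.1,.42,.05):
          best=(-1e9,)
          for h in np.arange(97,115,1):
            e=np.array([np.cos(th),np.sin(th)]);m=np.array([-np.sin(th),np.cos(th)])
            for dx in (-3,-1.5,0,1.5,3):
              for dy in (-3,-1.5,0,1.5,3):
                uw=[r*e+9*m for r in (-4,36)]
                L=np.array([[sx*(83-u)+dx,sy*60+v+dy,h+w] for (u,w),vs in zip(uw,((-19,19),(19,-19))) for v in vs])
                X=np.c_[C[0]+c*L[:,0]-n*L[:,1],C[1]+n*L[:,0]+c*L[:,1],L[:,2]]
                q=(X@p["R"].T+p["t"]); q=q[:,:2]/q[:,2:]*p["fx"]+[p["cx"],p["cy"]]
                x0=np.floor(q.min(0)-6); P=((q-x0+.5)*k-.5); w,hh=np.ceil((np.ptp(q,axis=0)+12)*k).astype(int)
                a=np.zeros((hh,w),np.uint8);cv2.fillConvexPoly(a,P.round().astype(int),1)
                o=cv2.dilate(a,np.ones((13,13),np.uint8))-cv2.dilate(a,np.ones((5,5),np.uint8))
                o[P[:,1].argmax().__int__() and int(P[:,1].mean()):]=0
                i=cv2.erode(a,np.ones((3,3),np.uint8))
                G=g[int(x0[1]*k):int(x0[1]*k)+hh,int(x0[0]*k):int(x0[0]*k)+w].astype(float)
                sc=np.mean(G[o>0])-1.0*np.mean(G[i>0])-1.0*G[i>0].std()
                if sc>best[0]: best=(sc,h,dx,dy)
          res.append((round(float(th),2),)+tuple(round(float(v),1) for v in best))
        print(nm,*res,sep="\n ")
E
python3 -c "
from h import *;fit('bd')"
```

```text
b
 (-0.1, 24.9, 109.0, 0.0, 1.5)
 (-0.05, 25.6, 108.0, 0.0, 0.0)
 (0.0, 26.2, 107.0, -1.5, 0.0)
 (0.05, 27.4, 107.0, -1.5, 1.5)
 (0.1, 27.6, 108.0, 0.0, 3.0)
 (0.15, 26.8, 105.0, -3.0, 0.0)
 (0.2, 25.2, 106.0, -1.5, 3.0)
 (0.25, 23.6, 105.0, -3.0, 1.5)
 (0.3, 21.4, 106.0, -1.5, 3.0)
 (0.35, 18.9, 104.0, -3.0, 1.5)
 (0.4, 17.0, 105.0, -3.0, 3.0)
d
 (-0.1, 127.6, 110.0, -1.5, -1.5)
 (-0.05, 136.2, 110.0, 0.0, 0.0)
 (0.0, 140.0, 109.0, 0.0, 0.0)
 (0.05, 139.1, 108.0, 0.0, 0.0)
 (0.1, 135.9, 107.0, 0.0, 0.0)
 (0.15, 130.9, 104.0, -1.5, -3.0)
 (0.2, 123.4, 104.0, 0.0, -1.5)
 (0.25, 115.2, 103.0, -1.5, -3.0)
 (0.3, 105.0, 102.0, -1.5, -3.0)
 (0.35, 96.2, 100.0, -3.0, -3.0)
 (0.4, 88.9, 101.0, -3.0, -3.0)
```

The image fit says clip d is flat, with its best angle near 0.02 rad. Clip b is less certain, so I'll touch b again to confirm before starting the second pair.

Call:
{"name": "carry_out", "arguments": {"motion": [[0,-0.96,0.57,0,-1],[0,-0.96,0.57,0,-1],[0,-0.96,0.57,0,-1],[0,-0.96,0.57,0,-1],[0,-0.96,0.57,0,-1],[0.8,0,0,0,-1],[0.8,0,0,0,-1],[0.8,0,0,0,-1],[0.1,0,0,0,-1],[0,0,0,0,-1],[0,0,0,0,-1]]}}

```text
t: 12.65
tcp_pos: [513.0, -1.3, 125.9]
ee_rot: [0.101, 1.567, -0.101]
force: [-0.4, -0.5, 0.2]
width: 0.1
```

Call:
{"name": "carry_out", "arguments": {"motion": [[0.06,0,0,0,-1],[0.06,0,0,0,-1],[0,0,0,0,-1]]}}

```text
t: 12.95
tcp_pos: [512.3, -1.0, 122.0]
ee_rot: [0.101, 1.568, -0.1]
force: [-0.3, 0.3, -0.1]
width: -0.4
```

Call:
{"name": "carry_out", "arguments": {"motion": [[0.06,0,0,0,-1],[0,0,0,0,-1]]}}

```text
t: 13.15
tcp_pos: [512.1, -1.1, 120.2]
ee_rot: [0.101, 1.569, -0.1]
force: [0.6, 0.2, -0.5]
width: 0.0
```

Call:
{"name": "carry_out", "arguments": {"motion": [[0.06,0,0,0,-1],[0,0,0,0,-1]]}}

```text
t: 13.35
tcp_pos: [512.1, -1.1, 118.5]
ee_rot: [0.101, 1.569, -0.101]
force: [0.6, -0.2, -0.4]
width: -0.2
```

Call:
{"name": "carry_out", "arguments": {"motion": [[0.04,0,0,0,-1],[0,0,0,0,-1]]}}

```text
t: 13.55
tcp_pos: [512.2, -1.2, 118.4]
ee_rot: [0.1, 1.568, -0.1]
force: [-2.3, 0.1, 4.3]
width: -0.4
```

Call:
{"name": "carry_out", "arguments": {"motion": [[0.04,0,0,0,-1],[0,0,0,0,-1]]}}

```text
t: 13.75
tcp_pos: [512.3, -1.2, 118.2]
ee_rot: [0.1, 1.568, -0.1]
force: [-4.7, 0.8, 8.1]
width: -0.1
```

Clip b is on a rigid stop at z 118.3, so it is home. Its offset from the image fit (+2.3 mm) is the same as clip d's, which confirms d is home too. Now clip a.

Call:
{"name": "carry_out", "arguments": {"motion": [[-0.9,0,0,0,-1],[-0.9,0,0,0,-1],[-0.9,0,0,0,-1],[0,0.96,-0.57,0,-1],[0,0.96,-0.57,0,-1],[0,0.96,-0.57,0,-1],[0,0.96,-0.57,0,-1],[0,0.96,-0.57,0,-1],[0.8,0,0,0,-1],[0.8,0,0,0,-1],[0.6,0,0,0,-1],[0,0,0,0,-1]]}}

```text
t: 14.95
tcp_pos: [455.8, 126.4, 126.7]
ee_rot: [0.099, 1.572, -0.102]
force: [-0.0, 0.7, 0.2]
width: 0.1
```

```bash
python3 -c "
from h import *;tub()"
```

```text
t 14.95 tub xyz -125.8 58.5 126.7 ydir 82.7 F [-0.   0.7  0.2] 0.1
```

Call:
{"name": "carry_out", "arguments": {"motion": [[0,0,0.4,0,-1],[0,0,0.4,0,-1],[0,0,0.4,0,-1],[0,0,0.4,0,-1],[0,0,0.4,0,-1],[0,0,0.4,0,-1],[0,0,0.4,0,-1],[0,0,0,0,-1],[0,0,0,0,-1]]}}

```text
t: 15.85
tcp_pos: [526.7, 117.9, 129.2]
ee_rot: [0.101, 1.568, -0.101]
force: [0.2, -0.2, -0.5]
width: 0.2
```

Call:
{"name": "carry_out", "arguments": {"motion": [[0.06,0,0,0,-1],[0.06,0,0,0,-1],[0,0,0,0,-1]]}}

```text
t: 16.15
tcp_pos: [526.1, 118.2, 126.5]
ee_rot: [0.101, 1.568, -0.1]
force: [0.6, 0.6, 0.5]
width: 0.3
```

Call:
{"name": "carry_out", "arguments": {"motion": [[0.06,0,0,0,-1],[0.06,0,0,0,-1],[0,0,0,0,-1]]}}

```text
t: 16.45
tcp_pos: [526.1, 118.2, 123.3]
ee_rot: [0.101, 1.569, -0.1]
force: [-0.0, 0.3, 0.3]
width: -0.2
```

```bash
python3 -c "
from h import *;tub()
im=cams.camera('scene')[150:290,180:400];cv2.imwrite('pics/s6.png',cv2.resize(im,None,fx=3.6,fy=3.6,interpolation=2))"
```

```text
t 16.45 tub xyz -55.0 59.3 123.3 ydir 82.7 F [-0.   0.3  0.3] -0.2
```

View pics/s6.png

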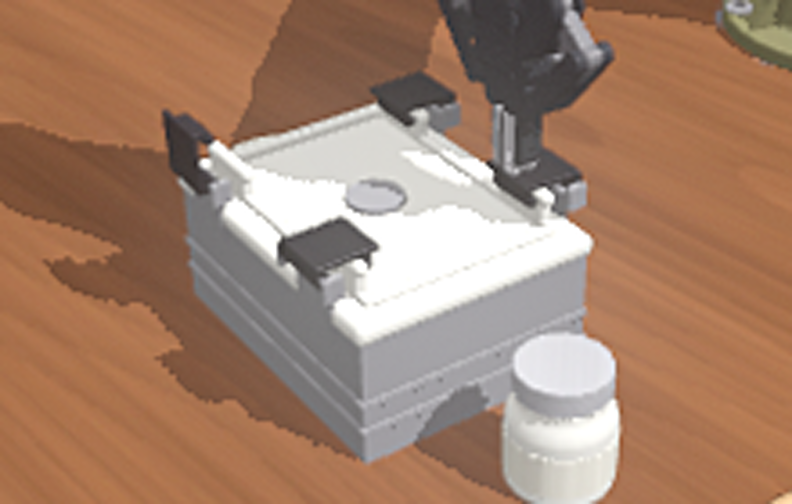

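The crop shows clip a folded inward under the finger at (540,175), so it was caught. I'll keep descending.

Call:
{"name": "carry_out", "arguments": {"motion": [[0.06,0,0,0,-1],[0.06,0,0,0,-1],[0,0,0,0,-1]]}}

```text
t: 16.8
tcp_pos: [526.1, 118.0, 120.0]
ee_rot: [0.1, 1.569, -0.101]
force: [-0.5, 0.6, -0.1]
width: 0.4
```

Call:
{"name": "carry_out", "arguments": {"motion": [[0.04,0,0,0,-1],[0.04,0,0,0,-1],[0,0,0,0,-1]]}}

```text
t: 17.1
tcp_pos: [526.3, 118.0, 119.8]
ee_rot: [0.1, 1.568, -0.1]
force: [-5.5, 0.8, 8.6]
width: 0.3
```

Call:
{"name": "carry_out", "arguments": {"motion": [[0.04,0,0,0,-1],[0,0,0,0,-1]]}}

```text
t: 17.3
tcp_pos: [526.3, 118.0, 119.7]
ee_rot: [0.1, 1.567, -0.1]
force: [-7.8, -0.3, 11.8]
width: 0.5
```

Call:
{"name": "carry_out", "arguments": {"motion": [[0.04,0,0,0,-1],[0,0,0,0,-1]]}}

```text
t: 17.5
tcp_pos: [526.3, 118.0, 119.6]
ee_rot: [0.1, 1.567, -0.1]
force: [-10.4, 0.6, 16.8]
width: -0.1
```

Clip a is on its rigid stop: z held at 119.7 up to 17 N. It must have snapped during the sweep. Next is clip c.

Call:
{"name": "carry_out", "arguments": {"motion": [[-0.95,0,0,0,-1],[-0.95,0,0,0,-1],[-0.95,0,0,0,-1],[0,-0.6,0.9,0,-1],[0,-0.6,0.9,0,-1],[0,-0.6,0.9,0,-1],[0,-0.6,0.9,0,-1],[0,-0.6,0.9,0,-1],[0,-0.6,0.9,0,-1],[0,-0.6,0.9,0,-1],[0,-0.6,0.9,0,-1],[0,0,0,0,-1]]}}

```text
t: 18.7
tcp_pos: [690.5, -26.2, 185.2]
ee_rot: [0.102, 1.571, -0.103]
force: [-1.4, 0.3, -0.8]
width: -0.2
```

```bash
python3 -c "
from h import *;tub();fit('a')"
```

```text
t 18.7 tub xyz 126.5 -63.0 185.2 ydir 82.5 F [-1.4  0.3 -0.8] -0.2
a
 (-0.1, 33.6, 110.0, -1.5, 0.0)
 (-0.05, 38.5, 108.0, -3.0, -3.0)
 (0.0, 41.5, 111.0, 1.5, 3.0)
 (0.05, 42.7, 107.0, -1.5, -1.5)
 (0.1, 42.0, 110.0, 3.0, 3.0)
 (0.15, 38.4, 109.0, 3.0, 3.0)
 (0.2, 30.9, 107.0, -3.0, 1.5)
 (0.25, 30.3, 102.0, 3.0, -3.0)
 (0.3, 30.3, 100.0, 3.0, -3.0)
 (0.35, 25.3, 99.0, 3.0, -3.0)
 (0.4, 23.9, 106.0, -3.0, 3.0)
```

Call:
{"name": "carry_out", "arguments": {"motion": [[0.7,0,0,0,-1],[0.7,0,0,0,-1],[0.7,0,0,0,-1],[0,0,0,0,-1],[0,0,0,0,-1]]}}

```text
t: 19.25
tcp_pos: [689.3, -23.7, 135.5]
ee_rot: [0.1, 1.569, -0.1]
force: [0.1, -0.0, -0.1]
width: 0.1
```

Call:
{"name": "carry_out", "arguments": {"motion": [[0,0,-0.4,0,-1],[0,0,-0.4,0,-1],[0,0,-0.4,0,-1],[0,0,-0.4,0,-1],[0,0,-0.4,0,-1],[0,0,-0.4,0,-1],[0,0,-0.4,0,-1],[0,0,0,0,-1],[0,0,0,0,-1]]}}

```text
t: 20.15
tcp_pos: [619.8, -15.0, 135.2]
ee_rot: [0.1, 1.569, -0.1]
force: [-0.4, -0.9, 1.6]
width: 0.2
```

Call:
{"name": "carry_out", "arguments": {"motion": [[0.06,0,0,0,-1],[0.06,0,0,0,-1],[0,0,0,0,-1]]}}

```text
t: 20.45
tcp_pos: [620.0, -15.1, 131.5]
ee_rot: [0.101, 1.569, -0.101]
force: [-1.2, -0.3, 1.9]
width: -0.1
```

```bash
python3 -c "
from h import *;tub()"
```

```text
t 20.45 tub xyz 55.1 -61.0 131.5 ydir 82.7 F [-1.2 -0.3  1.9] -0.1
```

Call:
{"name": "carry_out", "arguments": {"motion": [[0.06,0,0,0,-1],[0.06,0,0,0,-1],[0,0,0,0,-1]]}}

```text
t: 20.75
tcp_pos: [619.9, -15.1, 129.1]
ee_rot: [0.1, 1.569, -0.101]
force: [-2.3, -0.7, 2.2]
width: -0.2
```

Call:
{"name": "carry_out", "arguments": {"motion": [[0.06,0,0,0,-1],[0.06,0,0,0,-1],[0,0,0,0,-1]]}}

```text
t: 21.05
tcp_pos: [620.0, -15.1, 126.6]
ee_rot: [0.1, 1.568, -0.101]
force: [-4.1, 0.3, 4.3]
width: -0.1
```

Call:
{"name": "carry_out", "arguments": {"motion": [[0.06,0,0,0,-1],[0,0,0,0,-1]]}}

```text
t: 21.25
tcp_pos: [619.9, -15.1, 125.8]
ee_rot: [0.1, 1.568, -0.101]
force: [-7.3, 1.2, 9.2]
width: 0.2
```

Call:
{"name": "carry_out", "arguments": {"motion": [[0.06,0,0,0,-1],[0,0,0,0,-1]]}}

```text
t: 21.45
tcp_pos: [619.7, -15.2, 125.3]
ee_rot: [0.1, 1.568, -0.101]
force: [-10.1, 1.4, 13.4]
width: 0.1
```

Call:
{"name": "carry_out", "arguments": {"motion": [[0.04,0,0,0,-1],[0,0,0,0,-1]]}}

```text
t: 21.65
tcp_pos: [620.4, -14.8, 122.1]
ee_rot: [0.101, 1.567, -0.1]
force: [-0.1, 0.2, -0.5]
width: -0.1
```

Call:
{"name": "carry_out", "arguments": {"motion": [[0.04,0,0,0,-1],[0,0,0,0,-1]]}}

```text
t: 21.85
tcp_pos: [620.0, -15.0, 120.1]
ee_rot: [0.101, 1.569, -0.101]
force: [-0.1, 0.5, 0.2]
width: -0.2
```

Call:
{"name": "carry_out", "arguments": {"motion": [[0.06,0,0,0,-1],[0,0,0,0,-1]]}}

```text
t: 22.05
tcp_pos: [620.1, -15.1, 119.5]
ee_rot: [0.1, 1.569, -0.101]
force: [-1.0, 0.7, 0.9]
width: -0.3
```

Call:
{"name": "carry_out", "arguments": {"motion": [[0.04,0,0,0,-1],[0,0,0,0,-1]]}}

```text
t: 22.25
tcp_pos: [620.1, -15.1, 119.2]
ee_rot: [0.1, 1.568, -0.101]
force: [-2.8, 0.9, 4.2]
width: -0.3
```

Call:
{"name": "carry_out", "arguments": {"motion": [[0.04,0,0,0,-1],[0,0,0,0,-1]]}}

```text
t: 22.45
tcp_pos: [620.1, -15.1, 119.1]
ee_rot: [0.1, 1.567, -0.1]
force: [-5.1, 1.0, 8.2]
width: 0.3
```

Clip c snapped (13 N down to 0) and sits on a rigid stop at z 119.2. Lifting clear, then a final check.

Call:
{"name": "carry_out", "arguments": {"motion": [[-0.9,0,0,0,-1],[-0.9,0,0,0,-1],[-0.9,0,0,0,-1],[-0.9,0,0,0,-1],[0,-1,-0.5,0,-1],[0,-1,-0.5,0,-1],[0,-1,-0.5,0,-1],[0,-1,-0.5,0,-1],[0,-1,-0.5,0,-1],[0,-1,-0.5,0,-1],[0,-1,-0.5,0,-1],[0,0,0,0,-1]]}}

```text
t: 23.65
tcp_pos: [509.7, -179.5, 207.6]
ee_rot: [0.103, 1.568, -0.103]
force: [0.4, 0.5, 0.3]
width: -0.1
```

```bash
python3 -c "
from h import *;tub();fit('cd')
im=cams.camera('scene')[150:290,180:400];cv2.imwrite('pics/s7.png',cv2.resize(im,None,fx=3.6,fy=3.6,interpolation=2))
cams.camera('top')
for n in('jar','tape'): 
  e=cams.outline_of(n,'top')[0]['extent'];print(n,back([[(e[0]+e[2])/2,(e[1]+e[3])/2]],30).round(1))
"
```

```text
t 23.65 tub xyz -33.4 -238.0 207.6 ydir 82.5 F [0.4 0.5 0.3] -0.1
c
 (-0.1, 57.4, 109.0, -1.5, -3.0)
 (-0.05, 61.0, 108.0, -1.5, -3.0)
 (0.0, 62.2, 110.0, 1.5, 3.0)
 (0.05, 61.7, 108.0, 0.0, 1.5)
 (0.1, 60.4, 105.0, -1.5, -3.0)
 (0.15, 58.2, 107.0, 1.5, 3.0)
 (0.2, 55.6, 103.0, -1.5, -3.0)
 (0.25, 52.8, 106.0, 1.5, 3.0)
 (0.3, 48.5, 106.0, 1.5, 3.0)
 (0.35, 44.1, 103.0, -1.5, 0.0)
 (0.4, 39.7, 101.0, -3.0, -1.5)
d
 (-0.1, 127.6, 110.0, -1.5, -1.5)
 (-0.05, 136.2, 110.0, 0.0, 0.0)
 (0.0, 139.9, 109.0, 0.0, 0.0)
 (0.05, 139.0, 108.0, 0.0, 0.0)
 (0.1, 135.8, 107.0, 0.0, 0.0)
 (0.15, 130.9, 104.0, -1.5, -3.0)
 (0.2, 123.4, 104.0, 0.0, -1.5)
 (0.25, 115.1, 103.0, -1.5, -3.0)
 (0.3, 105.0, 102.0, -1.5, -3.0)
 (0.35, 96.1, 104.0, 0.0, 0.0)
 (0.4, 88.8, 101.0, -3.0, -3.0)
jar [[589.4 216.3]]Traceback (most recent call last):
  File "<string>", line 6, in <module>
    e=cams.outline_of(n,'top')[0]['extent'];print(n,back([[(e[0]+e[2])/2,(e[1]+e[3])/2]],30).round(1))
      ~~~~~~~~~~~~~~~~~~~~~~~~^^^
IndexError: list index out of range
```

View pics/s7.png

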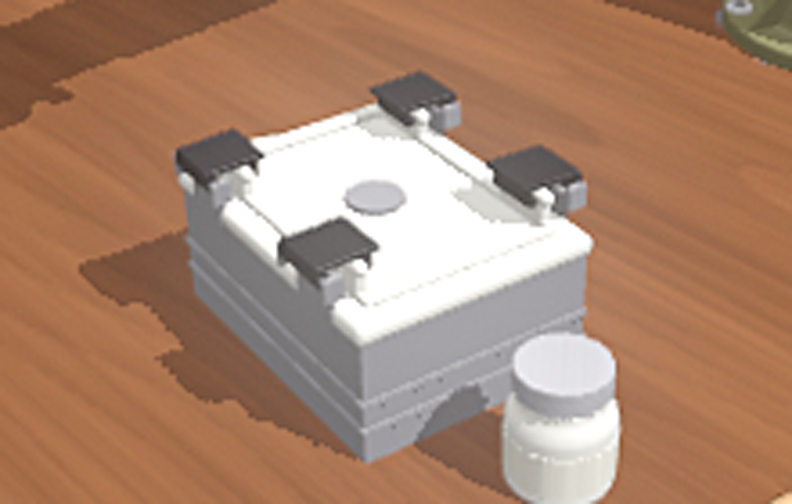

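All four clips lie flat and parallel in the crop, at (415,95), (535,170), (220,155) and (330,245), and the jar is where it was. The tape is hidden under the arm, but the arm never came down near it. Handing in.

```bash
python3 -c "
from workcell import job;print(job.finish_job())"
```

```text
the job is handed in; nothing more can be done
None
```

I closed all four clips in the order b, d, a, c (two diagonal pairs) in about 24 s and handed the job in with the arm clear of everything.

- **Snaps:** on b, d and c the force built up and then dropped to zero. Clip a had already gone over when I reached it, probably during the sweep inward, so I did not feel it snap.
- **Home check by feel:** each clip met a rigid stop when touched again, at tool heights of 118.3 (b), 120.4 (d), 119.7 (a) and 119.2 mm (c). I went back to touch b again after closing d, because its first reading was unclear.
- **Force:** the highest reading was about 20 N, when confirming clip a against its stop, which was more than that check needed. Force was read only at the end of each move.
- **Home check by camera:** the last picture shows all four plates flat. The fitted angles were about 0 rad for c and d and 0.05 to 0.1 rad for a and b. The fit is too coarse there to prove a and b closed, so I relied on the rigid stops.
- **Bystanders:** the jar measured within 1.5 mm of its first position. The tape was not found in the last top picture, probably hidden by the arm, and I did not measure the spatula again. The arm was never low near either one.

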